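# Refit the griddle knob from the flip-lid spares caddy

## Robot

A 7-joint arm with a two-finger parallel gripper is mounted at the origin on the work surface. World frame = base frame: x ahead of the robot, y to its left, z up, the work surface at z = 0. Lengths are in m, angles in degrees, forces in N, time in s.
With the tool pointing down it reaches from about 0.4 to 0.75 m from the base axis. Payload 19.5 kg.
Tool frame: the origin (TCP) lies midway between the tips of the shut fingers; the grasp point (between the pads) lies 19 mm behind it; z points along the fingers, y is the direction in which the jaws open and shut (so a half turn about z gives the same grasp; the last joint's range is limited). The gripper opens to 85 mm and grips with 20 to 120 N. Pads are 22 mm wide; open, the fingers measure 114 mm over their backs; the gripper's body (76 mm by 85 mm) begins 54 mm behind the grasp point. The pads swing forward as they close: fully open they stand 13 mm farther back than shut.
Start: joints at [-77.848, 40.479, -1.581, 85.061, 1.261, 54.483, -4.326], TCP at [0.144, 0.557, 0.231] pointing down, gripper open.
Joint ranges: [-155.06, 155.06], [-18.47, 123.98], [-90, 86.84], [0, 140.48], [-83.41, 263.41], [0, 116], [-161.91, 161.91]. Speed limits (degrees/s): [108.29, 108.29, 147.25, 147.25, 172.46, 172.46, 172.46].

## Interface

Orientations are given as [roll, pitch, yaw] about the fixed x, y, z axes, in that order (R = Rz(yaw) Ry(pitch) Rx(roll)).
In Python, from workcell import manip gives the robot as it stands.
- The arm moves only by the shell command python3 -m creep 'ROWS' [FORCE]. ROWS is JSON, a list that holds one entry, the list of rows, each a list of 5 numbers: the finger opening in mm, from 0 to 85.4, then the shift along the tool's x, y, z in mm, then the turn about the tool's z in rad. In form: [[[hand, x, y, z, roll], ...]]. A call has 1 to 8 rows; each row shifts and turns the pose as measured when the row begins, along the tool's axes as they then stand; what a row does not reach is not made up. A row lasts 1/12 s, in which the tool goes at most 41.7 mm and 7.16 degrees, less where a joint would pass 70% of its speed; a pose out of reach is approached as far as the arm can. A call with a gripper value outside its range is refused whole. The fingers move at their own pace and stop on an object; FORCE is the grip in N (left out, the last holds). Time passes only in rows, so rows that do not move let the fingers close. It gives the time, the measured TCP pose, the force and the opening at its end, in the units of the state.
- manip.get_obs(): the state, without advancing time (a new reading comes with each control period).
- manip.snapshot(name): name is "side" or "top" or "wrist"; returns a dict with "pixels" (420x560x3 uint8, red, green, blue), "fx", "fy", "cx", "cy" (pixels), "rvec" (rotation vector, rad) and "tvec" (3), from world to camera coordinates, as OpenCV has them. Camera axes: x right, y down, z forward; pixel columns grow to the right and rows downward; lengths in m; the calibration is good to about 2 mm. A picture is of the moment at which its call begins. There is no depth.
- manip.close_job(): hands the job in, once; it reports no verdict.
Trained networks look in a picture, given as the dict that the camera call returned (one of the last four; its "shot" number tells which), for a name from the list of things; names that differ only in an ending like _2 or _b are one class to them, and where a whole thing is asked for, a point or a joint stands for the part that bears it (a point fixed in the world has none). Each returns a list of dicts, best first, with "score" (0 to 1); they miss things now and then, are a little off and sometimes report something else, mostly with a low value. They report only what shows in the picture. A call takes as long as a camera call.
- manip.recognise(picture, name): "xyz" ([x, y, z] in m, in the coordinates of the camera as it stood for that picture, good to about 4 mm: the middle of the surface that is visible of it).
- manip.pinpoint(picture, name): "xyz" ([x, y, z] in m, in the coordinates of the camera as it stood for that picture, good to about 4 mm: a listed point, or the origin of a listed thing).
The state is a dict: "t": time; "joint_positions": joint angles; "dq": joint speeds; "effort": joint torques, N m; "ee_pos": TCP position; "orientation": TCP orientation; "ft_force": force on the tool from outside, world axes, zero at the start; "moment": the same for the moment, N m; "grip_width": finger opening in m.
Only numpy, scipy, OpenCV 4.12 (cv2) and the standard library are available. Lean on these libraries where they do the work, as an engineer would, in place of code of your own. Each camera call takes 0.05 s, during which the arm holds its last target. There are 200 camera calls.

## Task

One of the griddle's two control knobs was taken off for washing and lies in the steel caddy. Press the caddy's thumb latch so that the sprung lid pops open, take out the knob with the grip bar (leave the small round spare knob in the caddy) and push it onto the bare D-shaped spindle, pointer end over the flat, until it snaps fully home. Then shut the caddy lid until the latch catches, and leave the other things on the counter where they stand.

Things in the scene. Friction and masses are not known exactly. Their poses are not given: they have to be found in the camera images.
- caddy: Fixed open-topped steel box, 140 mm (its x) by 220 mm (its y), 72 mm high, walls and floor 3 mm. Origin: centre of its underside; its -x side is the front, with the latch; the lid hinges along its +x rim, axis 70 mm behind the origin and 73 mm up.
- lid (a joint): Angle of the caddy's sprung lid (steel plate, 144 mm hinge to free edge, 224 mm wide, 4 mm thick): 0 shut, 1.75 rad fully open, leaning back a little past upright. Once the latch lets go, its spring swings it fully open within a second and holds it there, resisting shutting with 1 to 3 N. Shut it by pushing its outer face round and down, then press its top until it latches (about 10 N).
- lid_edge (a point): Middle of the lid's free edge, on the lid's outer (top when shut) face, 140 mm from the hinge axis. A 24 mm wide tongue sticks out 12 mm beyond it.
- latch (a joint): Angle of the thumb latch, a black rocker at the middle of the caddy's front: 0 at rest (catching), 0.30 rad fully pressed. The lid is let go at about 0.16 rad; full press takes about 5 N on the pad. It springs back when let go and clicks over the tongue when the lid is pressed shut.
- latch_pad (a point): Centre of the top of the latch's press pad, 59 mm above the counter, 114 mm in front of the caddy's origin. The pad is 42 mm (caddy x) by 44 mm; press it straight down about 10 mm. The latch's catch stands 20 mm nearer the box and rises 36 mm above the pad.
- knob_center (a point): The loose knob to fit (black plastic, 0.1 to 0.2 kg), standing in the caddy. Point on its axis half-way up, 31 mm above its underside; z up, x along the grip bar to its pointed end. Round base 64 mm across, 28 mm high; on it the grip bar, 18 mm thick (along y), from x = -28 to +33 mm (parallel-sided to +12, then tapering), top 62 mm above the underside. White line on top toward the pointed end.
- knob_bore (a point): Centre of the mouth of the bore in the knob's underside. The bore is D-shaped, 24 mm deep, 22 mm across, its flat 6 mm from the axis on the +x (pointer) side.
- spindle: The bare spindle on the griddle's control deck, fixed, does not turn. Origin: on its axis, on the deck (60 mm above the counter); z up, x toward its flat. Bezel 72 mm across, 4 mm thick; on it a D-shaft 20 mm across, its flat 5 mm from the axis on the +x side. Home: the knob sits on the bezel, its centre point 35 mm above this origin, x axes matching (within about 0.2 rad, or it does not go on).
- spindle_top (a point): Centre of the D-shaft's chamfered top, 28 mm above the spindle's origin (24 mm above the bezel). Two sprung balls low on the shaft's round sides make the snap: they resist from about 14 mm above home; some 14 to 20 N of push gets the knob past them.
- griddle: Fixed countertop griddle, 400 mm (x) by 340 mm (y), yawed a little. Origin: centre of its underside. The near 120 mm (its -x side) is the control deck, 60 mm high; the rest the plate, 95 mm high with rims to 113 mm.
- fitted_knob: The griddle's other control: the same kind of knob already fitted on its own 72 mm bezel, 170 mm from the bare spindle along the deck. Origin on the deck, on its axis; top 66 mm above it. Fixed; leave it alone.
- spare_center (a point): Small plain round knob, 42 mm across, 30 mm high, no grip bar, loose in the caddy beside the wanted knob (about 90 mm between centres). Point at its centre. Stays in the caddy.
- shaker_center (a point): Loose spice shaker, 40 mm across, 78 mm high, standing on the deck half-way between the two controls. Point half-way up.
- oil_center (a point): Loose oil bottle, 68 mm across, 210 mm high, on the counter between the robot and the griddle. Point half-way up.
- canister_center (a point): Loose lidded steel canister, 106 mm across, 162 mm high, at the right side. Point half-way up.
- tumbler_center (a point): Loose steel tumbler, 68 mm across, 100 mm high, left of the griddle plate. Point half-way up.
- spoon_rest: Loose white ceramic spoon rest, 180 by 90 mm, 16 mm high, in front of the griddle. Origin under its middle.
- scraper: Loose red plastic scraper, 225 by 90 mm, 15 mm high, lying on the griddle plate. Origin under its middle.

How it is judged:
By the outcome, as a careful person would: the job done as asked, in the order asked, and still so for the second after the job is handed in, with the robot touching nothing.
It also fails if it takes over 61 s, if anything falls off the work surface, if the arm or the gripper's body presses on something with over 40 N, if the wrist force passes 120 N, or if a joint passes its speed limit or range.

## Working session

There is one attempt and no reset: what is moved stays moved. The work goes in short steps, Python scripts to look and compute and a shell command to move; the robot and the scene stay as the last step left them, time stands still between calls to the robot, and variables do not carry over. Pictures are saved under pics/ and viewed, about 8 in all and at most 12, crops included, and the job is handed in when it is done.

```bash
mkdir -p pics; cat > h.py <<'E'
import numpy as np, cv2
from scipy.spatial.transform import Rotation as R
from workcell import manip
def w(p,c):
    M=cv2.Rodrigues(np.array(p["rvec"],float))[0]; return M.T@(np.array(c)-np.array(p["tvec"]).ravel())
def px(p,X):
    M=cv2.Rodrigues(np.array(p["rvec"],float))[0]; c=M@np.array(X)+np.array(p["tvec"]).ravel()
    return [p["fx"]*c[0]/c[2]+p["cx"],p["fy"]*c[1]/c[2]+p["cy"]]
def ray(p,uv,z):
    M=cv2.Rodrigues(np.array(p["rvec"],float))[0]; o=-M.T@np.array(p["tvec"]).ravel()
    d=M.T@np.array([(uv[0]-p["cx"])/p["fx"],(uv[1]-p["cy"])/p["fy"],1]); return o+d*(z-o[2])/d[2]
def find(p,n,f="pinpoint",k=2):
    return [(np.round(w(p,r["xyz"]),4).tolist(),round(r["score"],2)) for r in getattr(manip,f)(p,n)[:k]]
def save(p,n): cv2.imwrite(f"pics/{n}.png",cv2.cvtColor(p["pixels"],cv2.COLOR_RGB2BGR))
def to(X,yaw=None):
    "shift in tool axes (mm) from present TCP to world X"
    o=manip.get_obs(); A=R.from_euler("xyz",o["orientation"],degrees=True)
    return np.round(A.inv().apply(np.array(X)-o["ee_pos"])*1000,1)
def st():
    o=manip.get_obs(); print(round(o["t"],2),np.round(o["ee_pos"],4),np.round(o["orientation"],2),"F",np.round(o["ft_force"],1),"w",o["grip_width"])
E
python3 - <<'E'
from h import *
st()
for c in("top","side"):
    p=manip.snapshot(c); save(p,c+"0"); print(c)
    for n in "caddy lid_edge latch_pad spindle spindle_top fitted_knob griddle shaker_center oil_center canister_center tumbler_center spoon_rest".split(): print(n,find(p,n))
E
```

```text
0.0 [0.1443 0.5563 0.2309] [-179.94    0.    165.46] F [-0.1  0.4 -0.6] w 0.08532426289336392
top
caddy [([0.514, 0.2632, 0.0049], 0.56)]
lid_edge [([0.462, 0.2177, 0.078], 0.85)]
latch_pad [([0.4255, 0.1862, 0.0576], 0.53)]
spindle [([0.5266, -0.0765, 0.0569], 0.7)]
spindle_top [([0.5309, -0.0787, 0.0932], 0.88), ([0.4254, 0.188, 0.057], 0.41)]
fitted_knob [([0.5145, -0.2498, 0.0576], 0.69), ([0.318, -0.2513, -0.0005], 0.25)]
griddle [([0.6597, -0.1791, -0.0026], 0.91), ([0.4634, -0.5141, 0.0813], 0.71)]
shaker_center [([0.5168, -0.1649, 0.0999], 0.73), ([0.3173, -0.2499, 0.0009], 0.47)]
oil_center [([0.3694, 0.01, 0.1027], 0.63), ([0.5159, -0.1614, 0.1015], 0.29)]
canister_center [([0.4655, -0.5126, 0.0794], 0.64), ([0.5171, -0.2516, 0.0595], 0.61)]
tumbler_center [([0.7129, 0.1714, 0.0494], 0.84)]
spoon_rest [([0.3184, -0.2502, -0.0012], 0.57)]
side
caddy [([0.5075, 0.258, -0.0016], 0.86)]
lid_edge [([0.4568, 0.2158, 0.0772], 0.67)]
latch_pad [([0.4277, 0.1841, 0.0531], 0.62)]
spindle [([0.5213, -0.0805, 0.0552], 0.88)]
spindle_top [([0.5271, -0.0766, 0.0861], 0.74), ([0.4592, -0.5155, 0.0786], 0.45)]
fitted_knob [([0.5156, -0.2458, 0.0609], 0.68)]
griddle [([0.6564, -0.175, -0.0019], 0.94)]
shaker_center [([0.5141, -0.1591, 0.1031], 0.62)]
oil_center [([0.3694, 0.0131, 0.1054], 0.66)]
canister_center [([0.4608, -0.5139, 0.0803], 0.71), ([0.516, -0.2457, 0.0594], 0.69)]
tumbler_center [([0.7074, 0.1755, 0.0489], 0.73)]
spoon_rest [([0.6584, -0.174, -0.004], 0.61)]
```

View pics/top0.png

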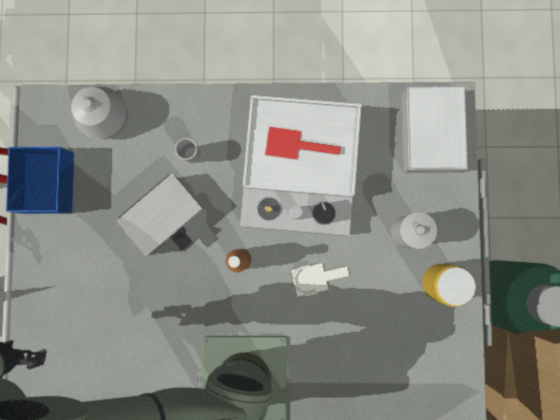

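View pics/side0.png

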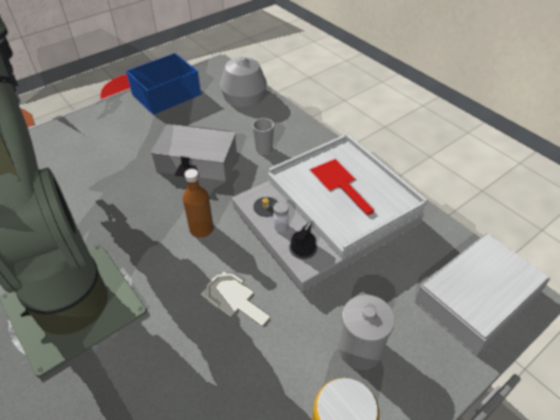

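```bash
python3 - <<'E'
from h import *
p=manip.snapshot("top")
C=[ray(p,u,.075)[:2] for u in((118,218),(172,175),(202,208),(149,256))]
print(np.round(C,3)); 
for a,b in((0,1),(1,2),(2,3),(3,0)):
    d=C[b]-C[a]; print(np.linalg.norm(d),np.degrees(np.arctan2(d[1],d[0])))
print(ray(p,(180,240),.059))
for X in([.435,.19,.2],): print(to(X))
E
```

```text
[[0.501 0.383]
 [0.634 0.219]
 [0.531 0.125]
 [0.385 0.285]]
0.21114000257690427 -51.08677454208656
0.1389795752665319 -137.40554251518006
0.21709327558366492 132.41206444693555
0.15197912627509647 40.185555419028965
[0.43356982 0.1946956  0.059     ]
[-373.4 -281.8   31.3]
```

```bash
python3 -m creep '[[[0,-31,-23.5,0,0],[0,-31,-23.5,0,0],[0,-31,-23.5,0,0],[0,-31,-23.5,0,0],[0,-31,-23.5,0,0],[0,-31,-23.5,0,0],[0,-31,-23.5,0,0],[0,-31,-23.5,0,0]]]'; python3 -m creep '[[[0,-31,-23.5,0,0],[0,-31,-23.5,0,0],[0,-31,-23.5,0,0],[0,-31,-23.5,0,0],[0,0,0,0,-0.12],[0,0,0,0,-0.12],[0,0,0,0,-0.12],[0,0,0,0,-0.12]]]';python3 -m creep '[[[0,0,0,0,-0.12],[0,0,0,0,-0.12],[0,0,0,0,-0.12],[0,0,0,0,-0.12],[0,0,0,0,0]]]'
python3 - <<'E'
from h import *
st(); p=manip.snapshot("wrist"); save(p,"w1")
for n in("latch_pad","lid_edge","caddy"): print(n,find(p,n))
for n in("latch_pad","lid_edge"): print(n,px(p,{"latch_pad":[.4265,.185,.059],"lid_edge":[.459,.217,.075]}[n]))
E
```

```text
t: 2.02
ee_pos: [0.3386, 0.3082, 0.2296]
orientation: [179.8, -0.2, 166.2]
ft_force: [0.2, 0.6, -0.2]
grip_width: 0.0001
t: 2.68
ee_pos: [0.446, 0.1713, 0.2297]
orientation: [180.0, 0.2, -166.2]
ft_force: [-0.0, -0.4, 0.4]
grip_width: -0.0
t: 3.1
ee_pos: [0.4467, 0.1706, 0.2301]
orientation: [-179.9, 0.2, -137.2]
ft_force: [0.3, -0.5, 0.4]
grip_width: 0.0001
3.1 [0.4467 0.1706 0.2301] [-179.92    0.21 -137.16] F [ 0.3 -0.5  0.4] w 6.28120375025214e-05
latch_pad [([0.4292, 0.1826, 0.0574], 0.62)]
lid_edge [([0.4608, 0.2182, 0.0805], 0.89)]
caddy [([0.5164, 0.26, 0.0026], 0.95)]
latch_pad [np.float64(306.41130206842587), np.float64(179.57127757872635)]
lid_edge [np.float64(308.0240624095476), np.float64(231.6004261413586)]
```

View pics/w1.png

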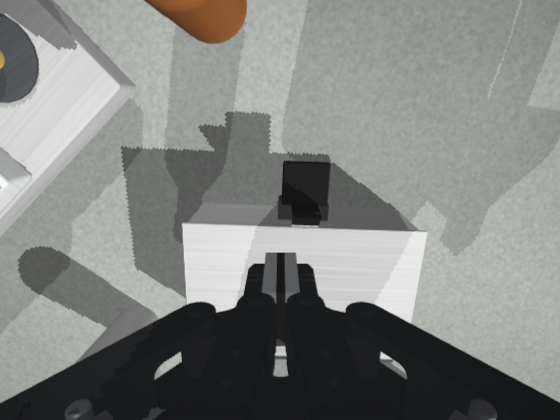

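```bash
python3 - <<'E'
from h import *
p=manip.snapshot("wrist")
a,b=ray(p,(184,224),.077),ray(p,(426,232),.077); d=a-b
yaw=np.arctan2(d[1],d[0])-np.pi/2; print(a,b,np.linalg.norm(d),np.degrees(yaw))
P=ray(p,(306,182),.059); m=(a+b)/2; ex=np.array([np.cos(yaw),np.sin(yaw),0])
print(P,m,"origin from edge",m+.07*ex,"from pad",P+.114*ex)
T=P-.009*ex; T[2]=.075; print(T,to(T))
E
```

```text
[0.52974541 0.12755327 0.077     ] [0.38628481 0.29678008 0.077     ] 0.2218527908754454 -139.71067018532773
[0.42847449 0.1866879  0.059     ] [0.45801511 0.21216668 0.077     ] origin from edge [0.4046199  0.16690133 0.077     ] from pad [0.34151657 0.11297006 0.059     ]
[0.43533959 0.19250773 0.075     ] [ -5.7  23.8 155.1]
```

```bash
python3 -m creep '[[[0,6,12,0,0.044],[0,6,12,0,0],[0,0,0,35,0],[0,0,0,35,0],[0,0,0,35,0],[0,0,0,30,0],[0,0,0,12,0],[0,0,0,0,0]]]'; python3 -c "
from h import *
st();print(to([.4216,.1809,.059]))"
```

```text
t: 4.02
ee_pos: [0.4227, 0.1836, 0.0792]
orientation: [-179.8, 0.6, -141.4]
ft_force: [0.6, -0.0, -0.0]
grip_width: -0.0003
4.02 [0.4227 0.1836 0.0792] [-179.8     0.6  -141.36] F [ 0.6 -0.  -0. ] w -0.0003228650389059367
[ 2.7 -1.4 20.2]
```

```bash
python3 -m creep '[[[0,2,-1,14,0],[0,0,0,4,0],[0,0,0,4,0],[0,0,0,4,0],[0,0,0,4,0],[0,0,0,4,0],[0,0,0,3,0]]]'; python3 -c "
from h import *
st();p=manip.snapshot('side');save(p,'s1');print(find(p,'lid_edge'),find(p,'knob_center'))"
```

```text
t: 4.6
ee_pos: [0.4223, 0.1813, 0.0466]
orientation: [-179.6, 0.7, -141.7]
ft_force: [-17.2, -6.2, 95.5]
grip_width: -0.0
4.6 [0.4223 0.1813 0.0466] [-179.59    0.66 -141.71] F [-17.2  -6.2  95.5] w -1.891350273325057e-05
[([0.5126, 0.2618, 0.1984], 0.67)] []
```

```bash
python3 -m creep '[[[0,0,0,-6,0],[0,0,0,-30,0],[20,0,0,-40,0],[60,0,0,-40,0],[85,0,0,-40,0],[85,0,0,-40,0],[85,0,0,-20,0],[85,0,0,0,0]]]'; python3 - <<'E'
from h import *
st()
for c in("top","side","wrist"):
    p=manip.snapshot(c); save(p,c+"2"); print(c)
    for n in "lid_edge latch_pad knob_center knob_bore spare_center".split(): print(n,find(p,n))
E
```

```text
t: 5.42
ee_pos: [0.418, 0.1825, 0.2795]
orientation: [-179.5, 1.2, -141.7]
ft_force: [0.7, 1.0, 0.2]
grip_width: 0.0719
5.42 [0.418  0.1825 0.2795] [-179.53    1.21 -141.72] F [0.7 1.  0.2] w 0.0719077125906479
top
lid_edge [([0.5855, 0.3249, 0.2093], 0.87), ([0.7087, 0.1697, 0.0493], 0.18)]
latch_pad [([0.4247, 0.1856, 0.0554], 0.66)]
knob_center [([0.7179, -0.1923, 0.0903], 0.65), ([0.4706, 0.2814, 0.0343], 0.48)]
knob_bore [([0.5157, 0.2613, 0.0055], 0.66), ([0.467, 0.2765, -0.0002], 0.61)]
spare_center [([0.5291, 0.2147, 0.0172], 0.5)]
side
lid_edge [([0.5871, 0.3265, 0.211], 0.93), ([0.4613, -0.5154, 0.081], 0.75)]
latch_pad [([0.4265, 0.1846, 0.0574], 0.67)]
knob_center [([0.4634, 0.2833, 0.0368], 0.62), ([0.5263, -0.0795, 0.0848], 0.18)]
knob_bore [([0.4636, 0.282, 0.0031], 0.58)]
spare_center [([0.5268, 0.2164, 0.0162], 0.57), ([0.5276, -0.0805, 0.0872], 0.56)]
wrist
lid_edge []
latch_pad [([0.4269, 0.1834, 0.0602], 0.63)]
knob_center [([0.4695, 0.2798, 0.0317], 0.7), ([0.5297, 0.2151, 0.0182], 0.27)]
knob_bore [([0.4672, 0.2836, 0.0044], 0.59)]
spare_center [([0.5286, 0.2127, 0.0196], 0.9)]
```

View pics/wrist2.png

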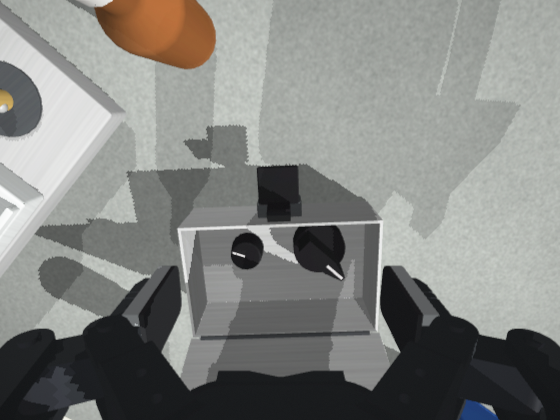

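```bash
python3 - <<'E'
from h import *
p=manip.snapshot("wrist"); im=p["pixels"]
a,b=ray(p,(327,264),.065),ray(p,(342,278),.065)
print(a,b,np.degrees(np.arctan2(*(b-a)[[1,0]])))
b2=b-np.array([.469,.281,.065]);print(b2,np.degrees(np.arctan2(b2[1],b2[0])))
c=cv2.resize(im[200:350,160:400],None,fx=3.3,fy=3.3,interpolation=cv2.INTER_CUBIC); cv2.imwrite("pics/c2.png",c[:,:,::-1])
q=manip.snapshot("top"); u=np.array(px(q,[.469,.281,.06])).astype(int);print(u)
E
```

```text
[0.46638511 0.28655635 0.065     ] [0.46918046 0.31159099 0.065     ] 83.62877379071553
[0.00018046 0.03059099 0.        ] 89.66200019791154
[152 228]
```

View pics/c2.png

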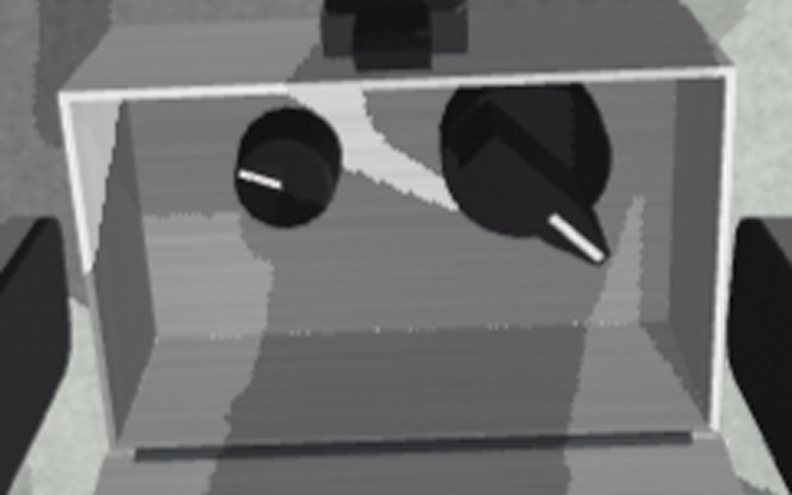

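```bash
python3 - <<'E'
from h import *
p=manip.snapshot("wrist"); 
a,b,c=[ray(p,u,.065) for u in((327.3,265.8),(342.7,279.1),(303.9,240))]
for d in(b-a,b-c): print(np.degrees(np.arctan2(d[1],d[0])),np.linalg.norm(d))
print(b,c); o=manip.get_obs();print(np.round(o["joint_positions"],1))
M=cv2.Rodrigues(np.array(p["rvec"],float))[0]; print("cam",-M.T@np.array(p["tvec"]).ravel())
print(to([.468,.281,.2]))
E
```

```text
85.7297278901211 0.024932560709100784
81.53612369739551 0.06646979569976579
[0.46975923 0.3131652  0.065     ] [0.45997582 0.24741934 0.065     ]
[-11.8  28.  -25.9 104.9  16.   49.7  83. ]
cam [0.35691456 0.1361889  0.41617532]
[-100.2   46.7   76.1]
```

```bash
python3 - <<'E'
from h import *
o=[]
for c in("top","side"):
    p=manip.snapshot(c); u=np.array(px(p,[.528,-.078,.08])).astype(int); print(u)
    o.append(cv2.resize(p["pixels"][u[1]-20:u[1]+20,u[0]-20:u[0]+20],(400,400),interpolation=cv2.INTER_CUBIC))
cv2.imwrite("pics/sp.png",np.hstack(o)[:,:,::-1])
E
```

```text
[268 208]
[265 201]
```

View pics/sp.png

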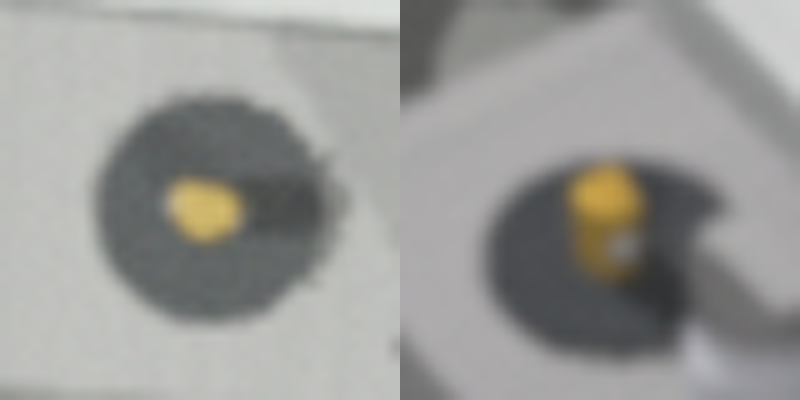

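```bash
python3 -m creep '[[[85,-33.4,15.6,0,0],[85,-33.4,15.6,0,0],[85,-33.4,15.6,0,0],[85,0,0,15,-0.12],[85,0,0,15,-0.12],[85,0,0,15,-0.12],[85,0,0,15,-0.12],[85,0,0,15,-0.12]]]';python3 -m creep '[[[85,0,0,0,-0.12],[85,0,0,0,-0.08],[85,0,0,0,0]]]'
python3 - <<'E'
from h import *
st(); p=manip.snapshot("wrist"); save(p,"w3")
for n in("knob_center","spare_center"): print(n,find(p,n))
print(px(p,[.468,.281,.065]),np.round(manip.get_obs()["joint_positions"],1))
E
```

```text
t: 7.23
ee_pos: [0.4711, 0.2873, 0.2005]
orientation: [-179.0, 0.7, -106.5]
ft_force: [0.5, -0.6, 0.3]
grip_width: 0.0848
t: 7.48
ee_pos: [0.4703, 0.2865, 0.1968]
orientation: [-179.1, 0.3, -94.1]
ft_force: [-0.0, 0.2, 0.2]
grip_width: 0.0852
7.48 [0.4703 0.2865 0.1968] [-179.11    0.35  -94.1 ] F [-0.   0.2  0.2] w 0.08520013928497312
knob_center [([0.4684, 0.277, 0.0327], 0.73)]
spare_center [([0.5312, 0.2144, 0.0176], 0.87)]
[np.float64(284.91883366112876), np.float64(188.63421262746795)] [-16.6  43.6 -35.4  93.4  31.   52.1 111.7]
```

View pics/w3.png

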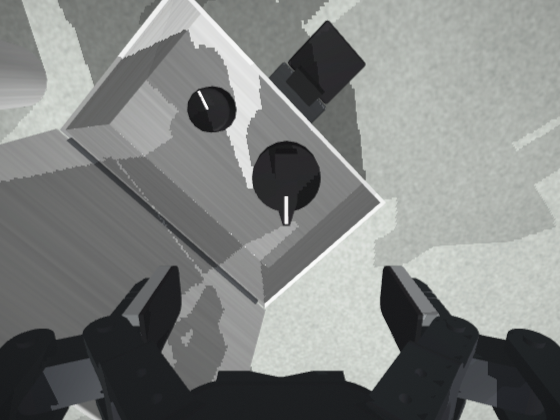

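```bash
python3 - <<'E'
from h import *
p=manip.snapshot("wrist")
t,l,b=[ray(p,u,.065) for u in((286,224.5),(286,198),(285.3,151))]; e=ray(p,(286.5,176),.031)
print(t,l,b,e); d=t-b; yaw=np.arctan2(d[1],d[0]); print(np.degrees(yaw),np.linalg.norm(d))
c=b+d*28/61; print("c",c, to([c[0],c[1],.05]), to([e[0],e[1],.05]))
E
```

```text
[0.4697053  0.31281889 0.065     ] [0.46796239 0.28953191 0.065     ] [0.46562049 0.25078031 0.065     ] [0.46671827 0.2782342  0.031     ]
86.23290598598781 0.062172907998620366
c [0.46749549 0.27925703 0.065     ] [  8.7   4.8 147.5] [  9.8   5.5 147.4]
```

```bash
python3 -m creep '[[[40,9.5,4.8,0,0],[40,0,0,30,0],[40,0,0,30,0],[40,0,0,30,0],[40,0,0,20,0],[40,0,0,0,0]]]'
python3 -c "
from h import *
st();print(to([.4675,.278,.037]))"
```

```text
t: 8.18
ee_pos: [0.4683, 0.2794, 0.0866]
orientation: [-178.7, 0.6, -95.3]
ft_force: [-0.6, -0.5, -0.6]
grip_width: 0.04
8.18 [0.4683 0.2794 0.0866] [-178.68    0.63  -95.32] F [-0.6 -0.5 -0.6] w 0.04000319696493544
[ 2.   1.8 49.5]
```

```bash
python3 -m creep '[[[40,2,1.8,20,0],[40,0,0,15,0],[40,0,0,10,0],[40,0,0,3,0],[10,0,0,0,0],[0,0,0,0,0],[0,0,0,0,0],[0,0,0,0,0]]]' 80
python3 -c "
from h import *
st()"
```

```text
t: 8.85
ee_pos: [0.47, 0.2801, 0.0439]
orientation: [-178.3, 0.8, -95.8]
ft_force: [-0.3, 0.3, -1.6]
grip_width: 0.0169
8.85 [0.47   0.2801 0.0439] [-178.29    0.84  -95.76] F [-0.3  0.3 -1.6] w 0.016896110569708495
```

```bash
python3 -m creep '[[[30,0,0,0,0],[30,0,0,0,0],[30,1,0,8,0],[30,0,0,3,0],[0,0,0,0,0],[0,0,0,0,0],[0,0,0,0,0],[0,0,0,0,0]]]' 80
python3 -c "
from h import *
st()"
```

```text
t: 9.52
ee_pos: [0.4709, 0.2796, 0.0342]
orientation: [-178.2, 0.9, -95.8]
ft_force: [0.4, 0.5, 1.6]
grip_width: 0.0166
9.52 [0.4709 0.2796 0.0342] [-178.17    0.93  -95.81] F [0.4 0.5 1.6] w 0.016604988015528902
```

```bash
python3 -m creep '[[[0,0,0,-20,0],[0,0,0,-40,0],[0,0,0,-40,0],[0,0,0,-40,0],[0,0,0,-40,0],[0,0,0,-20,0],[0,0,0,0,0]]]'
python3 -c "
from h import *
st();print(to([.527,.01,.22]),find(manip.snapshot('side'),'knob_center'))"
```

```text
t: 10.1
ee_pos: [0.4615, 0.2768, 0.2405]
orientation: [-178.6, 0.7, -95.6]
ft_force: [1.0, -0.8, -1.9]
grip_width: 0.017
10.1 [0.4615 0.2768 0.2405] [-178.58    0.74  -95.63] F [ 1.  -0.8 -1.9] w 0.01697775629676935
[259.4 -90.8  19.5] [([0.4546, 0.2822, 0.2434], 0.8), ([0.5107, -0.2459, 0.0601], 0.59)]
```

```bash
python3 -m creep '[[[0,37,-13,0,0],[0,37,-13,0,0],[0,37,-13,0,0],[0,37,-13,0,0],[0,37,-13,0,0],[0,37,-13,3,0],[0,37,-13,3,0],[0,0,0,0,0]]]'
python3 - <<'E'
from h import *
st();p=manip.snapshot("wrist")
for n in("knob_center","knob_bore","spindle","spindle_top","shaker_center"): print(n,find(p,n,k=1))
u=px(p,[.528,-.078,.088]);print(u)
x=int(min(max(u[0],100),460));y=int(min(max(u[1],75),345))
cv2.imwrite("pics/w4.png",cv2.resize(p["pixels"],None,fx=1.4,fy=1.4,interpolation=cv2.INTER_CUBIC)[:,:,::-1])
E
```

```text
t: 10.87
ee_pos: [0.5247, -0.0013, 0.2162]
orientation: [-179.7, 0.4, -95.2]
ft_force: [1.0, -1.4, -2.1]
grip_width: 0.0169
10.87 [ 0.5247 -0.0013  0.2162] [-179.73    0.39  -95.19] F [ 1.  -1.4 -2.1] w 0.01689935452840599
knob_center []
knob_bore []
spindle [([0.5339, -0.082, 0.0619], 0.9)]
spindle_top [([0.5273, -0.0807, 0.088], 0.98)]
shaker_center []
[np.float64(267.1721454488184), np.float64(98.35648757941308)]
```

View pics/w4.png

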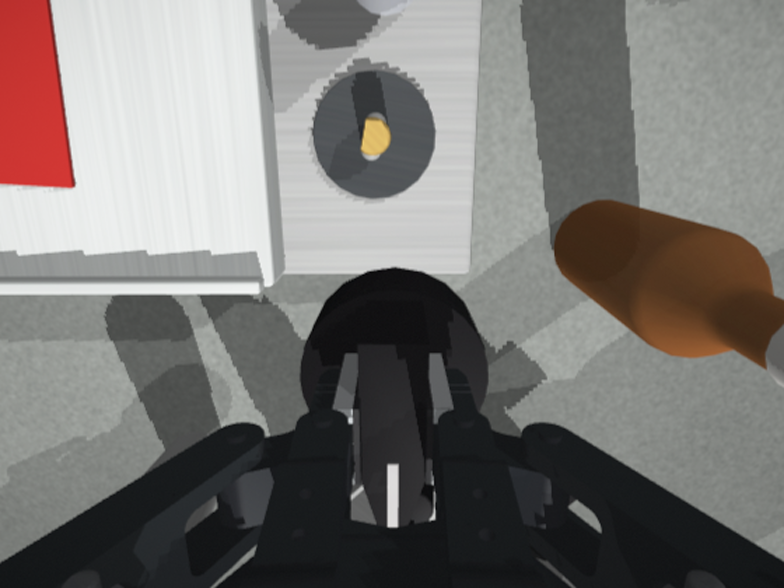

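```bash
python3 - <<'E'
from h import *
p=manip.snapshot("wrist")
c=p["pixels"][75:125,242:292]; cv2.imwrite("pics/sp2.png",cv2.resize(c,(600,600),interpolation=cv2.INTER_CUBIC)[:,:,::-1])
h=cv2.cvtColor(c,cv2.COLOR_RGB2HSV); m=((h[:,:,1]>70)&(h[:,:,2]>120)).astype(np.uint8)
cs=max(cv2.findContours(m,cv2.RETR_EXTERNAL,cv2.CHAIN_APPROX_NONE)[0],key=cv2.contourArea)[:,0]+[242,75]
W=np.array([ray(p,u,.088)[:2] for u in cs]); print(np.round((W-W.mean(0))*1000,1).tolist()); print(W.mean(0))
E
```

```text
[[4.7, -7.4], [4.8, -6.7], [4.8, -6.0], [5.7, -5.4], [5.7, -4.7], [5.8, -4.0], [5.9, -3.3], [5.9, -2.6], [6.0, -1.9], [6.8, -1.3], [6.9, -0.6], [7.0, 0.1], [7.0, 0.8], [7.1, 1.5], [7.9, 2.2], [8.0, 2.9], [8.1, 3.6], [8.1, 4.3], [7.5, 5.1], [7.5, 5.8], [6.8, 6.6], [6.1, 6.6], [5.3, 6.7], [4.7, 7.5], [3.9, 7.5], [3.2, 7.6], [2.4, 7.6], [1.7, 7.7], [0.9, 7.8], [0.1, 7.8], [-0.6, 7.9], [-1.4, 7.2], [-2.2, 7.3], [-2.9, 7.4], [-3.7, 7.4], [-4.5, 6.8], [-5.3, 6.1], [-6.1, 5.5], [-6.2, 4.7], [-7.0, 4.1], [-7.0, 3.4], [-7.8, 2.7], [-7.9, 2.0], [-8.0, 1.3], [-8.0, 0.6], [-8.1, -0.1], [-8.1, -0.8], [-8.2, -1.5], [-8.3, -2.2], [-7.6, -2.9], [-7.6, -3.6], [-7.7, -4.3], [-7.0, -5.1], [-7.1, -5.8], [-6.4, -6.5], [-5.6, -6.6], [-4.9, -6.6], [-4.2, -6.7], [-3.4, -6.8], [-2.7, -6.8], [-1.9, -6.9], [-1.2, -6.9], [-0.5, -7.0], [0.3, -7.1], [1.0, -7.1], [1.8, -7.2], [2.5, -7.2], [3.2, -7.3], [4.0, -7.4]]
[ 0.5278073  -0.07758999]
```

View pics/sp2.png

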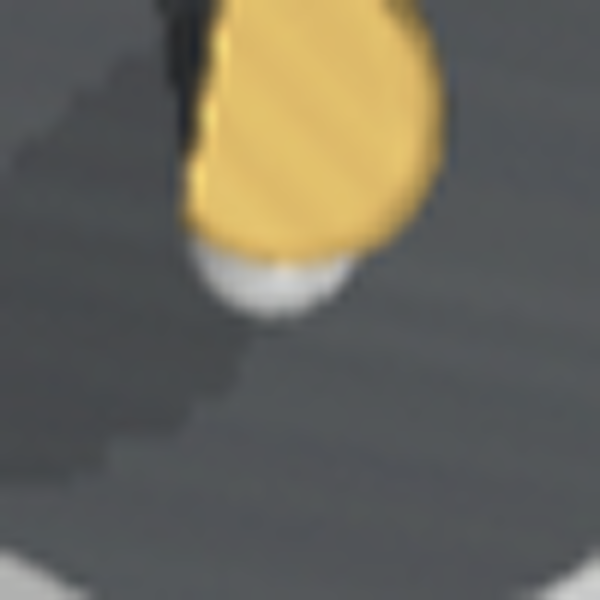

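```bash
python3 - <<'E'
from h import *
st(); p=manip.snapshot("wrist")
u=px(p,[.528,-.078,.088]); x0,y0=int(u[0])-30,max(int(u[1])-40,0)
c=p["pixels"][y0:y0+80,x0:x0+60]
h=cv2.cvtColor(c,cv2.COLOR_RGB2HSV); m=((h[:,:,1]>70)&(h[:,:,2]>120)).astype(np.uint8)
cs=max(cv2.findContours(m,cv2.RETR_EXTERNAL,cv2.CHAIN_APPROX_NONE)[0],key=cv2.contourArea)[:,0]+[x0,y0]
W=np.array([ray(p,q,.088)[:2] for q in cs])*1000
from scipy.optimize import least_squares
def sd(v):
    d=W-v[:2]; r=np.hypot(*d.T)-v[3]; n=np.array([np.cos(v[2]),np.sin(v[2])]); return np.maximum(r,d@n-v[4])
for a in(-.6,-.2,.2):
    s=least_squares(sd,[*W.mean(0),a,9,4.5],loss="soft_l1"); print(s.cost,np.round(s.x,2),np.degrees(s.x[2]))
print(u,W.mean(0),find(p,"spindle_top"),len(W))
E
```

```text
11.22 [0.5242 0.008  0.219 ] [-179.55    0.62  -94.59] F [-0.1  0.7 -0.8] w 0.016897260220863557
2.7960432782890803 [ 5.2881e+02 -7.8910e+01 -3.1000e-01  9.3400e+00  5.2800e+00] -17.754092665901368
2.7960432782890834 [ 5.2881e+02 -7.8910e+01 -3.1000e-01  9.3400e+00  5.2800e+00] -17.75409265946635
2.7960432782890923 [ 5.2881e+02 -7.8910e+01 -3.1000e-01  9.3400e+00  5.2800e+00] -17.754092846012604
[np.float64(267.0954864339843), np.float64(84.60796694831296)] [527.82426392 -78.57238943] [([0.5284, -0.0809, 0.0873], 0.75)] 72
```

```bash
python3 -m creep '[[[0,0,0,0,0.12],[0,0,0,0,0.12],[0,0,0,0,0.12],[0,0,0,0,0.12],[0,0,0,0,0.12],[0,0,0,0,0.12],[0,0,0,0,0.12],[0,0,0,0,0.12]]]'; python3 -m creep '[[[0,0,0,0,0.12],[0,0,0,0,0.12],[0,0,0,0,0.12],[0,0,0,0,0.12],[0,0,0,0,0.12],[0,0,0,0,0.12],[0,0,0,0,0]]]'
python3 -c "
from h import *
st();print(to([.5295,-.0791,.16]))"
```

```text
t: 11.98
ee_pos: [0.5241, 0.0109, 0.2195]
orientation: [179.8, 0.8, -151.5]
ft_force: [0.3, 0.8, -0.6]
grip_width: 0.0169
t: 12.57
ee_pos: [0.524, 0.0144, 0.2203]
orientation: [179.2, 0.5, 165.3]
ft_force: [-0.6, 0.1, -1.0]
grip_width: 0.0169
12.57 [0.524  0.0144 0.2203] [179.22   0.54 165.26] F [-0.6  0.1 -1. ] w 0.016881499513586563
[-28.6 -89.9  59.3]
```

```bash
python3 -m creep '[[[0,-9.5,-30,0,0.05],[0,-9.5,-30,0,0],[0,-9.5,-30,0,0],[0,0,0,20,0],[0,0,0,20,0],[0,0,0,15,0],[0,0,0,0,0]]]'
python3 - <<'E'
from h import *
st();print(to([.5295,-.0791,.125]))
o=[]
for c in("side","top"):
    p=manip.snapshot(c)
    for n in("knob_center","knob_bore"): print(c,n,find(p,n,k=3))
E
```

```text
t: 13.15
ee_pos: [0.5277, -0.0808, 0.1633]
orientation: [179.1, 0.7, 164.3]
ft_force: [-0.3, 0.3, -1.5]
grip_width: 0.017
13.15 [ 0.5277 -0.0808  0.1633] [179.13   0.74 164.31] F [-0.3  0.3 -1.5] w 0.01696439935646218
[-0.8  1.5 38.3]
side knob_center [([0.5246, -0.0782, 0.1668], 0.64)]
side knob_bore [([0.5292, -0.0795, 0.1297], 0.87)]
top knob_center []
top knob_bore []
```

```bash
python3 -m creep '[[[0,-1,1.5,15,0.035],[0,0,0,15,0],[0,0,0,4,0],[0,0,0,0,0]]]'
python3 -c "
from h import *
st();print(to([.5295,-.0791,.117]))"
```

```text
t: 13.78
ee_pos: [0.5326, -0.0788, 0.1344]
orientation: [179.0, 1.2, 162.2]
ft_force: [-0.3, 0.0, -1.3]
grip_width: 0.0168
13.78 [ 0.5326 -0.0788  0.1344] [179.01   1.24 162.18] F [-0.3  0.  -1.3] w 0.016798350022614823
[ 3.3 -1.5 17.3]
```

```bash
python3 -m creep '[[[0,3.2,-1.3,6,0],[0,0,0,4,0],[0,0,0,0,0]]]'
python3 -c "
from h import *
st();print(to([.5295,-.0791,.117]))
p=manip.snapshot('side');u=np.array(px(p,[.5285,-.0789,.1])).astype(int)
cv2.imwrite('pics/fit.png',cv2.resize(p['pixels'][u[1]-60:u[1]+50,u[0]-60:u[0]+60],(720,660),interpolation=cv2.INTER_CUBIC)[:,:,::-1])"
```

```text
t: 14.03
ee_pos: [0.5297, -0.079, 0.1252]
orientation: [179.0, 1.4, 162.2]
ft_force: [-0.2, -0.1, -1.7]
grip_width: 0.0172
14.03 [ 0.5297 -0.079   0.1252] [178.99   1.35 162.24] F [-0.2 -0.1 -1.7] w 0.017240600296167426
[ 0.3 -0.3  8.2]
```

View pics/fit.png

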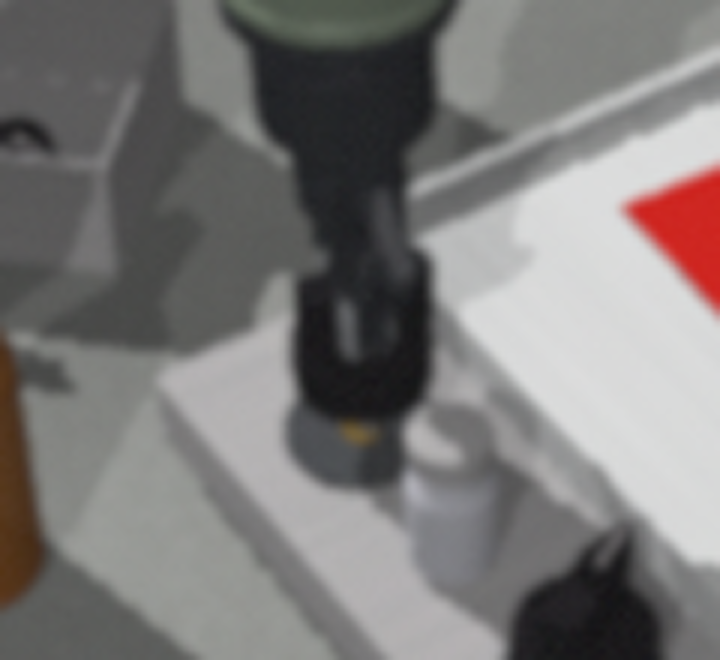

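```bash
python3 -m creep '[[[0,0,0,3,0],[0,0,0,3,0],[0,0,0,3,0],[0,0,0,0,0]]]'
python3 -c "
from h import *
st();print(to([.5295,-.0791,.095]))"
```

```text
t: 14.42
ee_pos: [0.5298, -0.0794, 0.1167]
orientation: [179.0, 1.4, 162.2]
ft_force: [-4.8, -1.7, -1.1]
grip_width: 0.0171
14.42 [ 0.5298 -0.0794  0.1167] [179.03   1.38 162.21] F [-4.8 -1.7 -1.1] w 0.01707664805401272
[ 0.9 -0.1 21.7]
```

```bash
python3 -m creep '[[[0,1.2,0.2,1,0],[0,0,0,2,0],[0,0,0,3,0],[0,0,0,0,0]]]'
python3 -c "
from h import *
st()"
```

```text
t: 14.75
ee_pos: [0.5285, -0.0792, 0.1097]
orientation: [179.1, 1.4, 162.2]
ft_force: [-0.3, -0.2, 0.1]
grip_width: 0.017
14.75 [ 0.5285 -0.0792  0.1097] [179.07   1.35 162.2 ] F [-0.3 -0.2  0.1] w 0.017032267782164878
```

```bash
python3 -m creep '[[[0,0,0,3,0],[0,0,0,3,0],[0,0,0,3,0]]]'
python3 -m creep '[[[0,0,0,3,0],[0,0,0,3,0]]]'
```

```text
t: 15.0
ee_pos: [0.529, -0.08, 0.1014]
orientation: [179.1, 1.4, 162.2]
ft_force: [-4.0, 0.5, 9.5]
grip_width: 0.017
t: 15.17
ee_pos: [0.5286, -0.0797, 0.0951]
orientation: [179.1, 1.4, 162.2]
ft_force: [-2.9, 1.5, 7.7]
grip_width: 0.0169
```

```bash
python3 -m creep '[[[0,0.5,-0.5,2,0],[0,0,0,2,0]]]'
python3 -m creep '[[[0,0,0,2,0],[0,0,0,1,0]]]'
```

```text
t: 15.33
ee_pos: [0.5295, -0.0786, 0.094]
orientation: [179.0, 1.6, 162.2]
ft_force: [-14.2, 3.7, 46.8]
grip_width: 0.017
t: 15.5
ee_pos: [0.5295, -0.0786, 0.0941]
orientation: [179.0, 1.7, 162.2]
ft_force: [-5.6, -1.2, 11.4]
grip_width: 0.017
```

```bash
python3 -m creep '[[[34,0,0,0,0],[34,0,0,0,0],[34,0,0,0,0],[34,0,0,-15,0],[34,0,0,-35,0],[34,0,0,-40,0],[34,0,0,-30,0],[34,0,0,0,0]]]'
python3 - <<'E'
from h import *
st();o=[]
for c in("side","top","wrist"):
    p=manip.snapshot(c)
    print(c,find(p,"knob_center"),find(p,"shaker_center",k=1),find(p,"lid_edge",k=1))
    u=np.array(px(p,[.5285,-.0789,.1])).astype(int);print(u); u=np.clip(u,50,370)
    if c!="top": o.append(cv2.resize(p["pixels"][u[1]-50:u[1]+50,u[0]-50:u[0]+50],(400,400),interpolation=cv2.INTER_CUBIC))
cv2.imwrite("pics/home.png",np.hstack(o)[:,:,::-1])
E
```

```text
t: 16.17
ee_pos: [0.526, -0.0785, 0.2169]
orientation: [179.0, 1.7, 162.3]
ft_force: [0.4, -0.1, 1.1]
grip_width: 0.0342
16.17 [ 0.526  -0.0785  0.2169] [178.95   1.67 162.31] F [ 0.4 -0.1  1.1] w 0.03415595975999772
side [([0.5259, -0.0768, 0.0971], 0.59)] [([0.5148, -0.1575, 0.1003], 0.66)] [([0.5869, 0.3248, 0.2085], 0.85)]
[266 195]
top [] [([0.5196, -0.1628, 0.0976], 0.6)] [([0.5847, 0.3255, 0.2108], 0.71)]
[268 208]
wrist [([0.5327, -0.0776, 0.0919], 0.57)] [([0.5187, -0.1643, 0.0982], 0.59)] []
[278 206]
```

View pics/home.png

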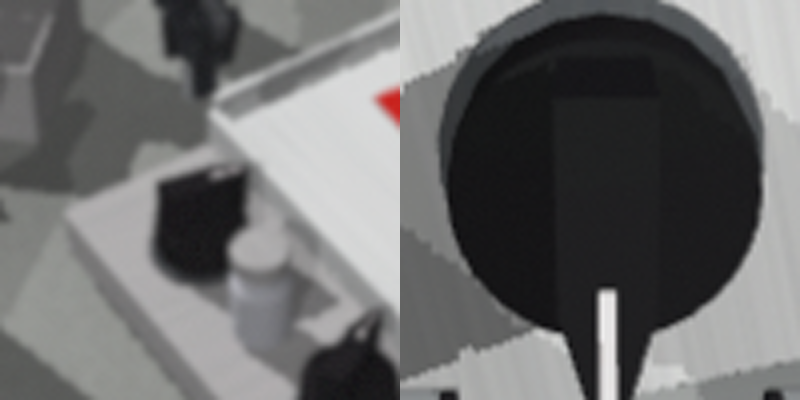

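```bash
python3 -m creep '[[[0,0,0,-35,-0.12],[0,0,0,-35,-0.12],[0,0,0,0,-0.12],[0,0,0,0,-0.12],[0,0,0,0,-0.12],[0,0,0,0,-0.12],[0,0,0,0,-0.12],[0,0,0,0,-0.12]]]'
python3 -c "
from h import *
st();print(to([.6127,.3428,.285]))"
```

```text
t: 17.43
ee_pos: [0.5224, -0.0788, 0.2852]
orientation: [-179.4, 1.5, -140.7]
ft_force: [0.1, -0.1, -0.8]
grip_width: 0.0001
17.43 [ 0.5224 -0.0788  0.2852] [-179.39    1.45 -140.7 ] F [ 0.1 -0.1 -0.8] w 5.8880056628683254e-05
[-336.8  269.1    5.9]
```

```bash
python3 -m creep '[[[0,-30.6,24.5,0,0],[0,-30.6,24.5,0,0],[0,-30.6,24.5,0,0],[0,-30.6,24.5,0,0],[0,-30.6,24.5,0,0],[0,-30.6,24.5,0,0]]]'
python3 -c "
from h import *
st();print(to([.6127,.3428,.285]))"
```

```text
t: 17.93
ee_pos: [0.5717, 0.1486, 0.2867]
orientation: [-179.2, 1.2, -141.0]
ft_force: [1.0, 0.1, 1.2]
grip_width: -0.0002
17.93 [0.5717 0.1486 0.2867] [-179.2     1.21 -141.  ] F [1.  0.1 1.2] w -0.000164588865514586
[-154.1  125.2    3.2]
```

```bash
python3 -m creep '[[[0,-30.6,25,0,0],[0,-30.6,25,0,0],[0,-30.6,25,0,0],[0,-30.6,25,0,0],[0,-30.6,25,0,0],[0,0,0,0,0]]]'
python3 -c "
from h import *
st();print(to([.6127,.3428,.19]),np.round(manip.get_obs()['joint_positions']),find(manip.snapshot('side'),'lid_edge',k=1))"
```

```text
t: 18.43
ee_pos: [0.61, 0.3574, 0.2862]
orientation: [-179.4, 1.2, -140.7]
ft_force: [-0.4, -0.4, -0.7]
grip_width: 0.0002
18.43 [0.61   0.3574 0.2862] [-179.35    1.2  -140.71] F [-0.4 -0.4 -0.7] w 0.00017425635474962683
[  9.2 -11.9  96.2] [-26.  53. -23.  45.  19.  84.  87.] [([0.7077, 0.1734, 0.0477], 0.75)]
```

```bash
python3 -m creep '[[[0,3,-11,25,0],[0,0,0,30,0],[0,0,0,30,0],[0,0,0,12,0],[0,0,0,0,0]]]'
cat >> h.py <<'E'
O=np.array([.515,.260,0]); YW=np.radians(40.3)
def cad():
    o=manip.get_obs(); d=np.array(o["ee_pos"])-O; c,s=np.cos(YW),np.sin(YW)
    print("t",round(o["t"],2),"cad x,y,z mm",np.round(1000*np.array([c*d[0]+s*d[1],-s*d[0]+c*d[1],d[2]]),1),"F",np.round(o["ft_force"],1),"yaw",round(o["orientation"][2],1))
E
python3 -c "
from h import *
cad()
for t in range(100,-1,-10):
    a=np.radians(t);r=118;print(t,round(70-r*np.cos(a)+11+3*np.sin(a)),round(73+r*np.sin(a)+3*np.cos(a)))"
```

```text
t: 18.95
ee_pos: [0.6195, 0.3355, 0.1879]
orientation: [-179.0, 1.3, -141.2]
ft_force: [0.0, 0.4, 1.0]
grip_width: 0.0
t 18.95 cad x,y,z mm [128.5 -10.  187.9] F [0.  0.4 1. ] yaw -141.2
100 104 189
90 84 191
80 63 190
70 43 185
60 25 177
50 7 165
40 -7 151
30 -20 135
20 -29 116
10 -35 96
0 -37 76
```

```bash
python3 -m creep '[[[0,15,0,-1,0],[0,15,0,-1,0],[0,15,0,-1,0],[0,20,0,1,0],[0,20,0,5,0],[0,18,0,8,0]]]'
python3 -c "
from h import *
cad()"
```

```text
t: 19.45
ee_pos: [0.5396, 0.2651, 0.1798]
orientation: [-178.9, 1.7, -141.5]
ft_force: [2.6, 2.4, -1.0]
grip_width: -0.0002
t 19.45 cad x,y,z mm [ 22.1 -12.  179.8] F [ 2.6  2.4 -1. ] yaw -141.5
```

```bash
python3 -m creep '[[[0,15,0,15,0],[0,14,0,14,0],[0,13,0,16,0],[0,9,0,19,0],[0,0,0,0,0]]]'
python3 -c "
from h import *
cad(); print(find(manip.snapshot('top'),'lid_edge',k=1))"
```

```text
t: 19.87
ee_pos: [0.5013, 0.2272, 0.1194]
orientation: [-178.7, 2.2, -141.9]
ft_force: [-0.7, 1.1, 1.9]
grip_width: 0.0003
t 19.87 cad x,y,z mm [-31.6 -16.2 119.4] F [-0.7  1.1  1.9] yaw -141.9
[([0.4693, 0.2244, 0.1279], 0.86)]
```

```bash
python3 -m creep '[[[0,6,4,18,0],[0,3,4,14,0],[0,0,0,4,0],[0,0,0,0,0]]]'
python3 -c "
from h import *
cad()"
```

```text
t: 20.3
ee_pos: [0.4977, 0.2315, 0.0904]
orientation: [-178.5, 2.9, -142.0]
ft_force: [-1.6, -0.7, 1.8]
grip_width: -0.0002
t 20.3 cad x,y,z mm [-31.6 -10.5  90.4] F [-1.6 -0.7  1.8] yaw -142.0
```

```bash
python3 -m creep '[[[0,6,4,4,0],[0,2,2,3,0],[0,0,0,3,0]]]';python3 -m creep '[[[0,0,0,2.5,0],[0,0,0,2,0]]]'
python3 -c "
from h import *
cad()"
```

```text
t: 20.55
ee_pos: [0.4929, 0.2319, 0.0847]
orientation: [-178.3, 3.4, -142.1]
ft_force: [-0.9, -0.3, 0.6]
grip_width: -0.0003
t: 20.72
ee_pos: [0.4946, 0.2323, 0.0824]
orientation: [-178.2, 3.5, -142.1]
ft_force: [-3.4, -2.0, 4.6]
grip_width: -0.0
t 20.72 cad x,y,z mm [-33.4  -7.9  82.4] F [-3.4 -2.   4.6] yaw -142.1
```

```bash
python3 -m creep '[[[0,1,0,2.5,0],[0,1,0,2.5,0]]]';python3 -m creep '[[[0,1,0,2.5,0],[0,0,0,2,0]]]'
python3 -c "
from h import *
cad()"
```

```text
t: 20.88
ee_pos: [0.4946, 0.2321, 0.0786]
orientation: [-178.2, 3.7, -142.1]
ft_force: [0.2, 1.6, 2.1]
grip_width: 0.0002
t: 21.05
ee_pos: [0.4946, 0.232, 0.0746]
orientation: [-178.2, 3.8, -142.1]
ft_force: [-9.9, -3.3, 20.4]
grip_width: 0.0001
t 21.05 cad x,y,z mm [-33.6  -8.1  74.6] F [-9.9 -3.3 20.4] yaw -142.1
```

```bash
python3 -m creep '[[[0,0,0,1.5,0]]]'; python3 -m creep '[[[0,0,0,-8,0],[0,0,0,-30,0],[0,0,0,-35,0],[0,0,0,-35,0],[0,0,0,0,0],[0,0,0,0,0]]]'
python3 - <<'E'
from h import *
cad()
for c in("top","side","wrist"):
    p=manip.snapshot(c); save(p,c+"9")
    print(c,[(n,find(p,n,k=1)) for n in("lid_edge","latch_pad","knob_center","oil_center","shaker_center","tumbler_center","spoon_rest","canister_center")])
E
```

```text
t: 21.13
ee_pos: [0.4946, 0.2321, 0.0736]
orientation: [-178.2, 3.8, -142.1]
ft_force: [-9.4, -4.1, 28.2]
grip_width: -0.0001
t: 21.63
ee_pos: [0.4866, 0.23, 0.185]
orientation: [-178.2, 3.7, -142.1]
ft_force: [0.1, -0.5, -0.6]
grip_width: -0.0003
t 21.63 cad x,y,z mm [-41.1  -4.5 185. ] F [ 0.1 -0.5 -0.6] yaw -142.1
top [('lid_edge', [([0.46, 0.2135, 0.0774], 0.93)]), ('latch_pad', [([0.4264, 0.1867, 0.0574], 0.69)]), ('knob_center', [([0.5337, -0.0781, 0.0961], 0.67)]), ('oil_center', [([0.7126, 0.1708, 0.0511], 0.71)]), ('shaker_center', [([0.517, -0.1672, 0.099], 0.41)]), ('tumbler_center', [([0.7143, 0.1732, 0.048], 0.73)]), ('spoon_rest', [([0.3192, -0.2498, -0.0003], 0.9)]), ('canister_center', [([0.4616, -0.5129, 0.0804], 0.6)])]
side [('lid_edge', [([0.4584, 0.2165, 0.0813], 0.64)]), ('latch_pad', [([0.428, 0.184, 0.0577], 0.61)]), ('knob_center', [([0.5228, -0.0767, 0.0981], 0.76)]), ('oil_center', []), ('shaker_center', [([0.5139, -0.1545, 0.1052], 0.7)]), ('tumbler_center', [([0.7073, 0.1724, 0.0498], 0.65)]), ('spoon_rest', [([0.3173, -0.2521, 0.0009], 0.88)]), ('canister_center', [([0.4569, -0.5148, 0.0807], 0.83)])]
wrist [('lid_edge', [([0.4609, 0.2192, 0.0821], 0.97)]), ('latch_pad', [([0.4233, 0.1849, 0.0598], 0.73)]), ('knob_center', []), ('oil_center', []), ('shaker_center', []), ('tumbler_center', [([0.713, 0.173, 0.0461], 0.69)]), ('spoon_rest', []), ('canister_center', [])]
```

View pics/side9.png

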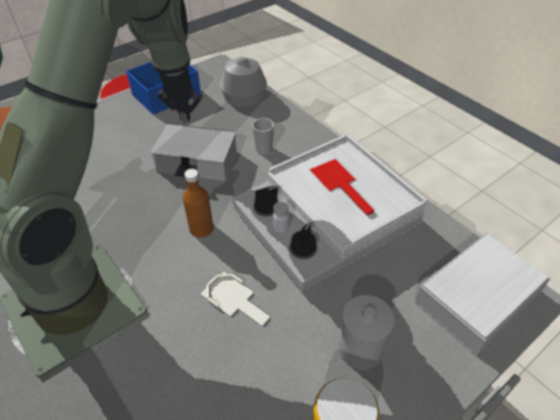

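```bash
python3 -c "
from h import *
st(); print(find(manip.snapshot('top'),'lid_edge',k=1)); print(manip.close_job())"
```

```text
22.98 [0.4862 0.2301 0.1841] [-178.24    3.6  -142.03] F [0.5 1.1 0.3] w -1.68387592492563e-05
[([0.4615, 0.215, 0.082], 0.91)]
the job is handed in; nothing more can be done
None
```

The job is done and handed in at about 23 s of the 61 s allowed: I opened the caddy, fitted the knob with the grip bar, and shut the lid again.

- **Latch:** The lid popped open. I pressed harder than needed: the wrist force was about 97 N at the end of that press, under the 120 N limit. The push went through the closed fingertips, which I took not to count as the gripper's body under the 40 N limit.
- **Knob:** It went onto the spindle with the pointer over the flat, which I measured at −17.8°; the tool was at 162.2°, so they match. It passed the snap and stopped hard at 47 N, with the TCP at 0.094 m. From the grasp height I expected about 0.095 m.
- **Knob height from the cameras:** Pictures after release put its centre at 0.092 to 0.098 m against 0.095 m. That spread is within the networks' error, so I rely on the hard stop as proof that it is home.
- **Lid:** I pressed it shut with up to 28 N. It was still down more than a second after I let go (edge height 0.077 to 0.082 m), with the arm clear of it.
- **Other things:** The shaker, tumbler, spoon rest and canister read within about 5 mm of where they started. The network did not find the oil bottle in the last pictures, but the final side view shows it standing where it was. I did not measure the scraper, which looks unmoved in that view. The spare knob was last measured in the caddy before I lifted the other knob out, and nothing touched it afterwards.

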